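# Load the weld cassette and unlatch it from its dock

## Task

Lay the brass cover flat in the pocket on top of the grey cassette, its nose in the notch, fully home, and let go of it. Then pinch the cassette's two orange side catches fully in together and lift the loaded cassette straight up out of its dock; do not drag it out against the latches, and leave the other things on the bench where they are. Finish still holding it by the pinched catches, level and still, about 10 cm above the dock.

Things in the scene. Friction and masses are not known exactly. Their poses are not given: they have to be found in the camera images.
- dock: Steel dock fixed to the bench: dark plate 140 x 110 x 8 mm (x, y, z), with rails, end stops and two yellow lips round the cassette's foot up to 20 mm high. Origin: centre of its underside; x along the cassette, z up. The cassette stands on the plate with 1.5 mm of play. The lips (34 mm long, 25.5 to 38 mm either side of the centre line, 16 to 20 mm high) cover its latch tongues.
- cassette: Grey and black cassette, loose, latched in the dock and facing as the dock, 104 x 44 x 54 mm, about 0.34 kg. Origin: centre of its underside; x along its length, towards the notch for the cover's nose; y to its left; z up. The dock's lips reach 12 mm above its underside. At mid length on each side is an orange catch. The top tray is 44 mm wide.
- pocket (a point): Centre of the floor of the pocket's rectangular part, above the cassette's origin by 46 mm, axes as the cassette. Pocket 63 x 35 mm, 8 mm deep (rim 54 mm above the cassette's underside), with a notch at its +x end, 19 mm wide, reaching 43.5 mm from this point: 1.5 mm of play all round the cover; the upper 4 mm of its walls slope outwards by 2 mm as a lead-in.
- pinch (a point): Point midway between the catches, 33 mm above the cassette's underside, axes as the cassette. Pinch along y. The orange faces are 30 mm long (x), reach 18 mm below to 8 mm above this point, and are 60 mm apart over both at rest, 48 mm fully in; fingers pass beside the 44 mm tray from above. Keep fingertips above the dock's lips: less than 21 mm below this point.
- catch_left (a joint): Travel of the +y orange catch: 0 out (latched), 0.006 m fully in (towards -y). Sprung: 4 N to start it, 7 N fully in. Its tongue, 3 to 7 mm above the cassette's underside, is under the dock's lip when out and clears it from 0.0035 m.
- catch_right (a joint): Travel of the -y orange catch: 0 out (latched), 0.006 m fully in (to +y). Same spring and latch as the left.
- cover: Loose brass cover, about 0.15 kg, lying flat on the mat: plate 60 x 32 x 8 mm with a nose 16 mm wide and 12 mm long at its +x end (plate end 30 mm, nose end 42 mm from the origin), and on top a boss to grip, 30 mm (x) x 22 mm (y), from 8 to 22 mm above the underside. Origin: centre of the underside of the 60 x 32 plate; z up.
- mat: Black rubber mat fixed on the bench, 130 x 110 x 4 mm, carrying the cover at the start. Origin: centre of its underside.
- frame: Bystander: loose open brass frame 90 x 70 x 20 mm, leave alone. Origin: centre of its underside.
- offcut: Bystander: loose aluminium profile offcut 110 x 30 x 30 mm, leave alone. Origin: centre of its underside.
- driver: Bystander: loose screwdriver about 170 mm long lying along its x, up to about 30 mm high, leave alone.
- jaws: Bystander: loose blue and steel clamp-jaw block 60 x 50 x 35 mm, leave alone. Origin: centre of its underside.
Not all that is in view belongs to the job. What is shaped like the cover but turquoise is not meant.

How it is judged (in metres and radians):
On the way, in this order (a step that is already met when the one before it is completed fails the run):
1. the cover lies fully home in the pocket, let go, while the cassette is still in the dock (x of cover in the frame of pocket between -0.003 and 0.003 m and y of cover in the frame of pocket between -0.003 and 0.003 m and z of cover in the frame of pocket between -0.003 and 0.002 m and angle between the z axis of cover and the z axis of cassette, either way round below 0.04 rad and angle between the x axis of cover and the x axis of cassette, either way round below 0.08 rad and contact force between the fingers and cover below 0.05 N and z of cassette in the frame of dock below 0.012 m), for 0.2 s.
2. both catches pinched in and the loaded cassette lifted out of the dock (x of cover in the frame of pocket between -0.003 and 0.003 m and y of cover in the frame of pocket between -0.003 and 0.003 m and z of cover in the frame of pocket between -0.003 and 0.002 m and angle between the z axis of cover and the z axis of cassette, either way round below 0.04 rad and angle between the x axis of cover and the x axis of cassette, either way round below 0.08 rad and value of joint each of catch_left, catch_right above 0.0045 m and contact force between the fingers and catch_left above 2 N and contact force between the fingers and catch_right above 2 N and z of cassette in the frame of dock between 0.05 and 0.2 m), for 0.2 s.
At the end, for the whole second after the job is handed in: Both catches pinched in over 4.5 mm; cassette still, level within 0.15 rad, underside 50 to 200 mm above the bench at the dock, touching only fingers and cover; cover home in the pocket (3 mm sideways, 2 mm high, flat to 0.04, square to 0.08 rad), untouched; bystanders moved under 20 mm (all of step 2 and contact force between cassette and dock below 0.05 N and contact force between each of cassette, cover and mat below 0.05 N and contact force between each of cassette, cover and frame below 0.05 N and contact force between each of cassette, cover and offcut below 0.05 N and contact force between each of cassette, cover and driver below 0.05 N and contact force between each of cassette, cover and jaws below 0.05 N and contact force between the fingers and cover below 0.05 N and angle between cassette's own z axis and vertical below 0.15 rad and linear speed of cassette below 0.03 m/s and not (distance of any of frame, offcut, driver, jaws from where it was at the start of the episode above 0.02 m)); the arm keeps its last pose, push and grip.
It fails at once if a bystander was moved more than 20 mm (distance of any of frame, offcut, driver, jaws from where it was at the start of the episode above 0.02 m).
It fails at once if the cassette was dragged out with a catch not pinched in (z of cassette in the frame of dock between 0.014 and 0.03 m and value of joint any of catch_left, catch_right below 0.0025 m).
It also fails if it takes over 54 s, if anything falls off the work surface, if the arm or the gripper's body presses on something with over 40 N, if the wrist force passes 120 N, or if a joint passes its speed limit or range.

## Robot

A 7-joint arm with a two-finger parallel gripper is mounted at the origin on the work surface. World frame = base frame: x ahead of the robot, y to its left, z up, the work surface at z = 0. Lengths are in mm, angles in degrees, forces in N, time in s.
With the tool pointing down it reaches from about 425 to 875 mm from the base axis. Payload 4.7 kg.
Tool frame: the origin (TCP) lies at the very end of the fingers, on their centre line; the grasp point (between the pads) lies 19 mm behind it; z points along the fingers, y is the direction in which the jaws open and shut (so a half turn about z gives the same grasp; the last joint's range is limited). The gripper opens to 87 mm and grips with 3 to 60 N. Pads are 19 mm wide; open, the fingers measure 117 mm over their backs; the gripper's body (75 mm by 190 mm) begins 51 mm behind the grasp point.
Start: joints at [66.068, 18.392, -4.016, 83.108, 1.295, 78.541, -3.26], TCP at [272.012, -590.368, 222.587] pointing down, gripper open.
Joint ranges: [-163.93, 163.93], [-17.29, 119.83], [-79.2, 71.16], [3.27, 140.29], [-89.18, 269.18], [5.43, 117.66], [-154.24, 154.24]. Speed limits (degrees/s): [147.25, 147.25, 180, 180, 180, 180, 180].

## Interface

Orientations are given as [roll, pitch, yaw] about the fixed x, y, z axes, in that order (R = Rz(yaw) Ry(pitch) Rx(roll)).
In Python, from plant import * gives the robot as it stands.
- The arm moves only by the tool play_rows, never from a script. Its argument "targets" is a list of rows, each a list of 3 entries, a list of its own where there are three numbers: the shift along the world's x, y, z in m, then the turn, a rotation vector about the world's x, y, z in rad, then the finger opening in m, from 0 to 0.087. In form: [[[dx, dy, dz], [wx, wy, wz], claw], ...]. A call has 1 to 8 rows; each row is the pose to reach, as a shift and turn from the pose measured when the call began; what a row does not reach only later rows make up. A row lasts 1/12 s, in which the tool goes at most 41.7 mm and 7.16 degrees, less where a joint would pass 70% of its speed; a pose out of reach is approached as far as the arm can. A call with a gripper value outside its range is refused whole. The fingers move at their own pace and stop on an object; "newtons" is the grip in N (left out, the last holds). Time passes only in rows, so rows that repeat a pose let the fingers close. It gives the time, the measured TCP pose, the force and the opening at its end, in the units of the state.
- state(): the state, without advancing time (a new reading comes with each control period).
- grab_frame(name): name is "scene" or "side" or "wrist"; returns a dict with "img" (480x640x3 uint8, red, green, blue), "fx", "fy", "cx", "cy" (pixels), "rvec" (rotation vector, rad) and "tvec" (3), from world to camera coordinates, as OpenCV has them; the wrist camera has in their place "hand_eye" (4x4, takes a point from camera to tool coordinates, whose origin is the TCP and whose axes are the flange's). Camera axes: x right, y down, z forward; pixel columns grow to the right and rows downward; lengths in mm; the calibration is good to about 2 mm. The wrist camera is an equidistant fisheye: a pixel r from the principal point sees the ray r / f radians off the axis. A picture is of the moment at which its call begins: read the wrist's pose just before it. There is no depth.
- finish_job(): hands the job in, once; it reports no verdict.
The state is a dict: "time": time; "joint_pos": joint angles; "joint_vel": joint speeds; "effort": joint torques, N m; "position": TCP position; "tool_rot": TCP orientation; "ft_force": force on the tool from outside, world axes, zero at the start; "wrist_torque": the same for the moment, N m; "opening": finger opening in mm.
Only numpy, scipy, OpenCV 4.12 (cv2) and the standard library are available. Lean on these libraries where they do the work, as an engineer would, in place of code of your own. Each camera call takes 0.05 s, during which the arm holds its last target.

## Working session

There is one attempt and no reset: what is moved stays moved. The work goes in short steps, Python scripts to look and compute and a tool call to move; the robot and the scene stay as the last step left them, time stands still between calls to the robot, and variables do not carry over. Pictures are saved under pics/ and viewed, and the job is handed in when it is done.

Besides the shell and the picture viewer there is one more tool, called after "Request:" in YAML: its name, and indented under it one key for each argument. play_rows: Moves the arm, as the interface text tells. Its arguments: {"type":"object","properties":{"targets":{"type":"array","items":{"type":"array"}},"newtons":{"type":"number"}},"required":["targets"]}

```bash
mkdir -p pics; ls; cat > h.py <<'E'
from plant import *
import numpy as np, cv2
def save(n,f): cv2.imwrite(f'pics/{f}.png',n['img'][:,:,::-1])
E
python3 - <<'E'
from h import *
print(state())
for n in ("scene","side","wrist"):
    g=grab_frame(n); save(g,n+'0'); np.save(f'pics/{n}0.npy',g,allow_pickle=True)
    print({k:v for k,v in g.items() if k!='img'})
E
```

```text
pics
{'time': 0.0, 'joint_pos': array([66.06520543, 18.43741263, -4.01657582, 83.17446709,  1.29357368,
       78.53951828, -3.25889763]), 'joint_vel': array([-0.03504796, -0.01601638,  0.02477866,  0.02376001,  0.0170538 ,
       -0.02324664,  0.00984279]), 'effort': array([-8.66016489e-04, -4.91292465e+01, -4.04656129e-01, -3.12525666e+01,
       -6.40279963e-02,  4.37662541e-02,  1.93483384e-04]), 'position': array([ 271.79860257, -589.84753632,  221.48411111]), 'tool_rot': array([-1.79893768e+02,  3.96425558e-03,  2.47463469e+01]), 'ft_force': array([-0.3705925 , -0.34479617,  0.35283357]), 'wrist_torque': array([ 0.02924529, -0.01613144, -0.00228411]), 'opening': 87.12704530921123}
{'fx': 479.97968830608283, 'fy': 479.97968830608283, 'cx': 323.5061809528496, 'cy': 235.50990718999105, 'rvec': array([ 1.93406234,  1.93574358, -0.51333083]), 'tvec': array([-3.02010853e-01, -4.68010045e+02,  1.39599690e+03])}
{'fx': 498.262189779266, 'fy': 498.262189779266, 'cx': 323.16018492886127, 'cy': 239.9116123687506, 'rvec': array([ 0.67268381, -2.47990775,  1.30160082]), 'tvec': array([460.7970592 , 215.67791139, 943.36758233])}
{'fx': 371.64829954431775, 'fy': 371.64829954431775, 'cx': 317.59432154671214, 'cy': 243.9627927442968, 'hand_eye': array([[-9.90378292e-04, -9.62489726e-01, -2.71316321e-01,
         7.58703743e+01],
       [ 9.99999435e-01, -1.05822631e-03,  1.03768985e-04,
         9.80382108e-01],
       [-3.86990651e-04, -2.71316065e-01,  9.62490230e-01,
        -1.63525206e+02],
       [ 0.00000000e+00,  0.00000000e+00,  0.00000000e+00,
         1.00000000e+00]])}
```

View pics/scene0.png

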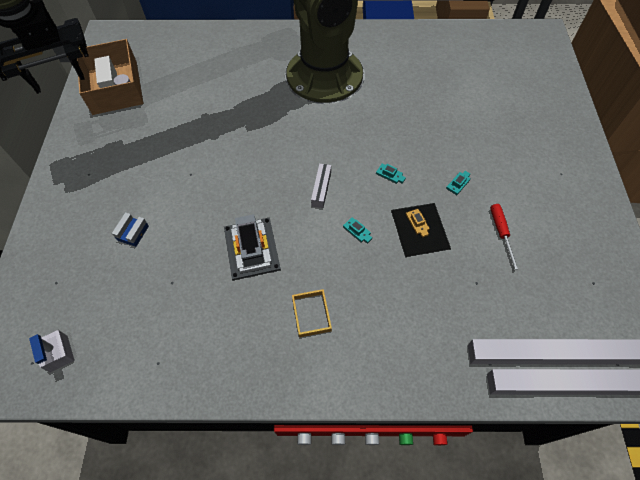

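View pics/side0.png

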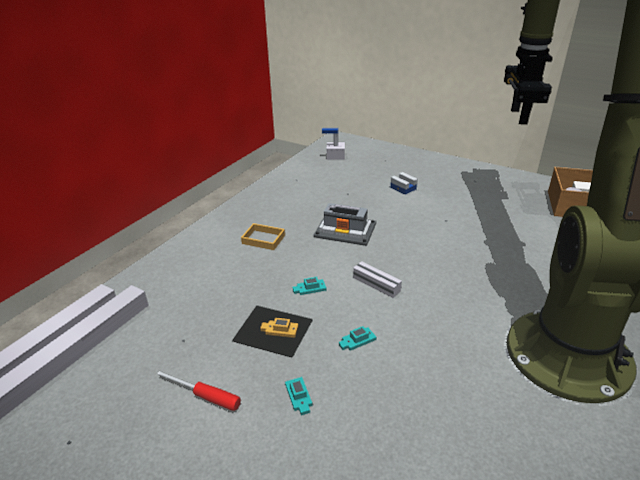

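View pics/wrist0.png

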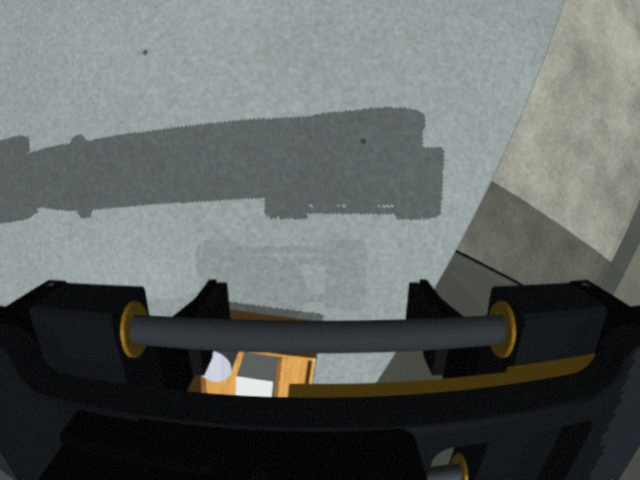

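```bash
cat >> h.py <<'E'
def ray(g,uv):
    R=cv2.Rodrigues(g['rvec'])[0]; t=np.asarray(g['tvec'])
    uv=np.atleast_2d(np.asarray(uv,float))
    d=np.c_[(uv[:,0]-g['cx'])/g['fx'],(uv[:,1]-g['cy'])/g['fy'],np.ones(len(uv))]@R
    return -R.T@t,d
def onz(g,uv,z):
    o,d=ray(g,uv); return o+d*((z-o[2])/d[:,2])[:,None]
def load(n): return np.load(f'pics/{n}.npy',allow_pickle=True).item()
def crop(g,x0,y0,x1,y1,f,name): cv2.imwrite(f'pics/{name}.png',cv2.resize(g['img'][y0:y1,x0:x1,::-1],None,fx=f,fy=f,interpolation=cv2.INTER_NEAREST))
E
python3 - <<'E'
from h import *
g=load('scene0'); s=load('side0')
crop(g,215,205,295,285,7,'c1'); crop(g,385,195,455,265,8,'c2')
crop(s,300,190,390,250,8,'c3')
for n,gg,roi in(('scene',g,(395,200,445,250)),('side',s,(250,310,310,345))):
    im=gg['img'].astype(int); m=((im[...,0]-im[...,2]>60)).astype(np.uint8)
    k=np.zeros_like(m); x0,y0,x1,y1=roi; k[y0:y1,x0:x1]=1; m*=k
    v,u=np.nonzero(m); print(n,len(u),u.mean(),v.mean()); r=cv2.minAreaRect(np.c_[u,v].astype(np.float32)); print(r); print(onz(gg,(u.mean(),v.mean()),12))
E
```

```text
scene 259 418.1042471042471 222.05405405405406
((418.410400390625, 221.938720703125), (29.429960250854492, 13.598000526428223), 60.945396423339844)
[[507.72579497 225.11339198  12.        ]]
side 429 279.7435897435897 327.42890442890445
((278.6036682128906, 326.06707763671875), (36.773704528808594, 17.22732162475586), 6.34019136428833)
[[504.28636301 223.24605895  12.        ]]
```

View pics/c1.png

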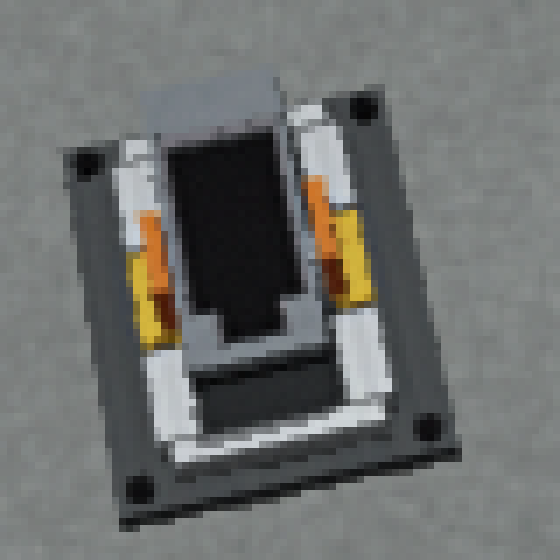

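View pics/c2.png

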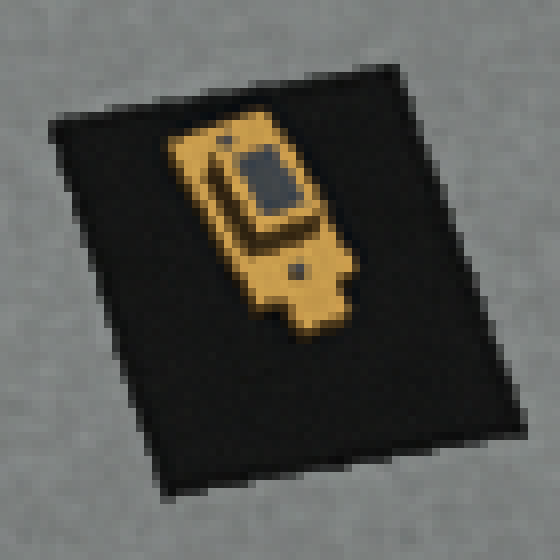

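```bash
python3 - <<'E'
from h import *
g=load('scene0')
c=onz(g,[(406.2,212.5),(418.5,208.1),(425.6,235.6)],12); print(c)
b=(c[0]+c[1])/2; d=c[2]-b; print('cover yaw',np.degrees(np.arctan2(d[1],d[0])),np.linalg.norm(d),'org',b+d/np.linalg.norm(d)*30)
p=np.array([(65,150),(385,90),(460,450),(120,525)])/7+[215,205]
q=onz(g,p,8); print(q, q.mean(0)); d=(q[2]+q[3]-q[0]-q[1])/2; print(np.linalg.norm(d),np.degrees(np.arctan2(d[1],d[0])))
# bystanders approx
for n,uv in dict(frame=(312,314),offcut=(321,185),driver=(503,238),jaws=(130,229),t1=(358,230),t2=(391,173),t3=(459,182)).items(): print(n,onz(g,uv,15)[0].round())
w=load('wrist0'); H=w['hand_eye']; print(np.linalg.inv(H)@[0,0,0,1])
E
```

```text
[[481.04447347 199.19125109  12.        ]
 [468.58636526 229.76758368  12.        ]
 [544.50456462 239.05563391  12.        ]]
cover yaw 19.42544649136275 73.89565200322224 org [503.10767068 224.45681762  12.        ]
[[ 517.0556257  -233.43385895    8.        ]
 [ 493.35209857 -126.50721168    8.        ]
 [ 629.1086568   -94.64697128    8.        ]
 [ 655.42134798 -201.56770981    8.        ]] [ 573.73443226 -164.03893793    8.        ]
140.71609484664123 13.08733664322429
frame [737. -23.  15.]
offcut [403.  -5.  15.]
driver [553. 416.  15.]
jaws [ 528. -452.   15.]
t1 [531.  82.  15.]
t2 [366. 170.  15.]
t3 [394. 336.  15.]
[ -0.96852391  28.65847791 177.97618202   1.        ]
```

Request:
play_rows:
  targets:
    - [[0.302,0.426,-0.02],[0,0,-0.204],0.087]
    - [[0.302,0.426,-0.02],[0,0,-0.204],0.087]
    - [[0.302,0.426,-0.02],[0,0,-0.204],0.087]
    - [[0.302,0.426,-0.02],[0,0,-0.204],0.087]
    - [[0.302,0.426,-0.02],[0,0,-0.204],0.087]
    - [[0.302,0.426,-0.02],[0,0,-0.204],0.087]
    - [[0.302,0.426,-0.02],[0,0,-0.204],0.087]
    - [[0.302,0.426,-0.02],[0,0,-0.204],0.087]

```text
time: 0.82
position: [465.1, -316.6, 209.1]
tool_rot: [-179.9, 0.0, 13.0]
ft_force: [1.0, -0.5, 0.6]
opening: 87.0
```

Request:
play_rows:
  targets:
    - [[0.109,0.153,-0.009],[0,0,0],0.087]
    - [[0.109,0.153,-0.009],[0,0,0],0.087]
    - [[0.109,0.153,-0.009],[0,0,0],0.087]
    - [[0.109,0.153,-0.009],[0,0,0],0.087]
    - [[0.109,0.153,-0.009],[0,0,0],0.087]
    - [[0.109,0.153,-0.009],[0,0,0],0.087]
    - [[0.109,0.153,-0.009],[0,0,0],0.087]

```text
time: 1.4
position: [574.5, -161.5, 199.6]
tool_rot: [-179.9, 0.1, 13.3]
ft_force: [0.1, -1.7, 0.3]
opening: 87.0
```

```bash
cat >> h.py <<'E'
from scipy.spatial.transform import Rotation as Rn
def wgrab(name):
    s=state(); g=grab_frame('wrist'); g['T']=(s['position'],s['tool_rot']); save(g,name); np.save(f'pics/{name}.npy',g,allow_pickle=True); print(s['time'],s['position'],s['tool_rot'],s['joint_pos'].round(1),s['opening'],s['ft_force']); return g
def wonz(g,uv,z):
    uv=np.atleast_2d(np.asarray(uv,float)); a=uv-[g['cx'],g['cy']]; r=np.hypot(*a.T)+1e-9; th=r/g['fx']
    d=np.c_[a*(np.sin(th)/r)[:,None],np.cos(th)]
    R=Rn.from_euler('xyz',g['T'][1],degrees=True).as_matrix(); H=g['hand_eye']
    o=R@H[:3,3]+g['T'][0]; d=d@(R@H[:3,:3]).T
    return o+d*((z-o[2])/d[:,2])[:,None]
E
python3 - <<'E'
from h import *
wgrab('w1')
E
```

```text
1.4 [ 574.51820298 -161.49941887  199.56734277] [-1.79872354e+02  5.60350696e-02  1.32798107e+01] [ 31.8  14.  -21.9  92.2   5.3  74.9 -67.6] 87.04693237029014 [ 0.1157335  -1.74027248  0.30706631]
```

View pics/w1.png

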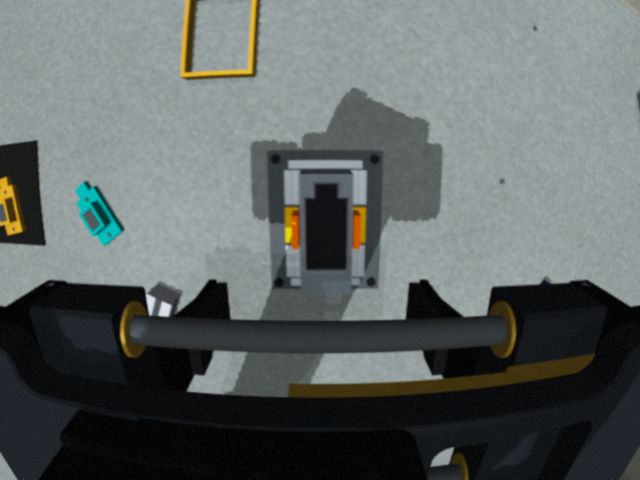

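```bash
python3 - <<'E'
from h import *
g=load('w1')
crop(g,255,140,395,300,5,'w1c')
E
```

```text
(no output)
```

View pics/w1c.png

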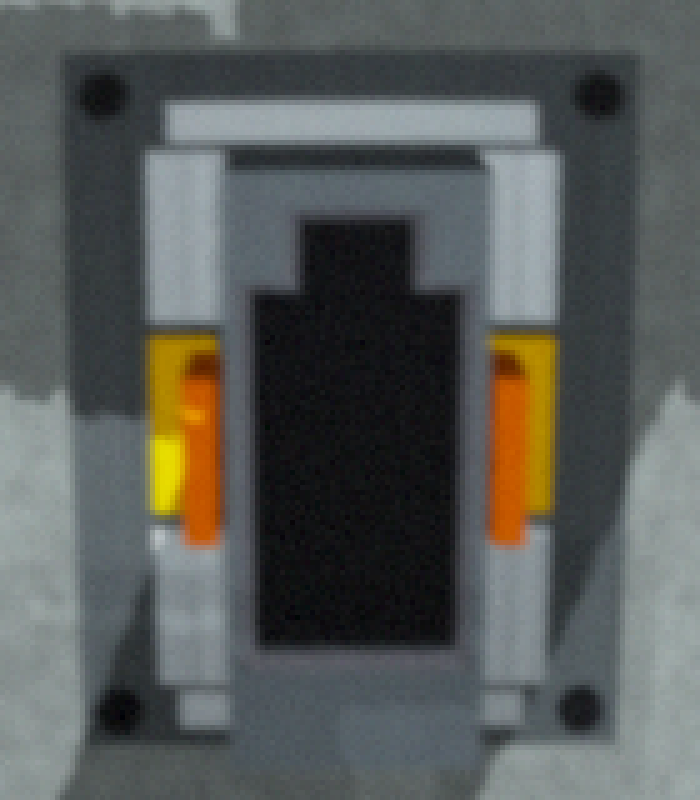

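```bash
cat >> h.py <<'E'
def pocket(g,roi,z,th=40):
    x0,y0,x1,y1=roi; m=np.zeros(g['img'].shape[:2],np.uint8); m[y0:y1,x0:x1]=(g['img'][y0:y1,x0:x1].max(2)<th)
    n,l,s,c=cv2.connectedComponentsWithStats(m); i=1+np.argmax(s[1:,4]); m=(l==i).astype(np.uint8)
    ct=max(cv2.findContours(m,cv2.RETR_EXTERNAL,cv2.CHAIN_APPROX_NONE)[0],key=len).reshape(-1,2).astype(float)
    # contour through pixel centres -> push half pixel out
    c0=ct.mean(0); 
    P=wonz(g,ct,z)[:,:2]
    return m,P
def lineyaw(P,yaw0):
    """long sides of rect: fit lines; return yaw and extents in own frame"""
    a=np.radians(yaw0)
    for _ in range(4):
        e=np.array([np.cos(a),np.sin(a)]); n=np.array([-e[1],e[0]])
        X=P@e; Y=P@n
        mid=(X>X.min()+8)&(X<X.min()+58)
        sl=[]
        for sgn in(1,-1):
            y=sgn*Y; k=mid&(y>np.median(y[mid&(y>y[mid].mean())])-2.0)
            f=np.polyfit(X[k],Y[k],1); sl.append(f[0])
        a+=np.mean(sl)
    e=np.array([np.cos(a),np.sin(a)]); n=np.array([-e[1],e[0]]); X=P@e; Y=P@n
    mid=(X>X.min()+8)&(X<X.min()+58)
    yl=np.median(Y[mid&(Y>Y[mid].mean())]); yr=np.median(Y[mid&(Y<Y[mid].mean())])
    return np.degrees(a),X.min(),X.max(),yr,yl,e,n,np.degrees(sl)
E
python3 - <<'E'
from h import *
g=load('w1')
m,P=pocket(g,(296,175,356,275),54)
a,x0,x1,yr,yl,e,n,sl=lineyaw(P,13)
print(m.sum(),a,sl,x1-x0,yl-yr)
px=1.0
print('from back',e*(x0-.4+31.5)+n*(yl+yr)/2,'from nose',e*(x1+.4-43.5)+n*(yl+yr)/2)
q=np.array([(62,55),(635,55),(615,742),(88,742)])/5+[255,140]
Q=wonz(g,q,8); print(Q,Q.mean(0),np.linalg.norm(Q[0]-Q[1]),np.linalg.norm(Q[0]-Q[3]))
h=np.array([(102,96),(598,96),(578,710),(120,710)])/5+[255,140];Q=wonz(g,h,8);print(Q.mean(0),Q)
h=np.array([(146,325),(558,325),(555,515),(150,515)])/5+[255,140];Q=wonz(g,h,28);print('lips',Q.mean(0),Q)
E
```

```text
3058 14.211834833677912 [-0.06948102  0.06948102] 74.19278656709963 32.994529028714396
from back [ 573.8429186  -169.27139425] from nose [ 573.83592594 -169.2731652 ]
[[ 629.52547465  -99.79477268    8.        ]
 [ 654.85848418 -206.05040881    8.        ]
 [ 518.58447262 -239.56565801    8.        ]
 [ 493.61275809 -132.80534554    8.        ]] [ 574.14529739 -169.55404626    8.        ] 109.23379322288582 139.8640927608051
[ 573.7097727  -169.48193952    8.        ] [[ 623.43630786 -109.01090099    8.        ]
 [ 645.36875985 -201.05295604    8.        ]
 [ 523.79501286 -229.94105982    8.        ]
 [ 502.23901022 -137.92284124    8.        ]]
lips [ 576.72046235 -168.84298443   28.        ] [[ 585.59144594 -127.80443943   28.        ]
 [ 603.01096477 -201.33631384   28.        ]
 [ 567.87092327 -210.17907906   28.        ]
 [ 550.40851544 -136.0521054    28.        ]]
```

Request:
play_rows:
  targets:
    - [[-0.072,0.386,0],[0,0,0.12],0.087]
    - [[-0.072,0.386,0],[0,0,0.12],0.087]
    - [[-0.072,0.386,0],[0,0,0.12],0.087]
    - [[-0.072,0.386,0],[0,0,0.12],0.087]
    - [[-0.072,0.386,0],[0,0,0.12],0.087]
    - [[-0.072,0.386,0],[0,0,0.12],0.087]
    - [[-0.072,0.386,0],[0,0,0.12],0.087]
    - [[-0.072,0.386,0],[0,0,0.12],0.087]

```text
time: 2.12
position: [512.5, 163.1, 200.0]
tool_rot: [180.0, 0.1, 19.7]
ft_force: [0.6, 0.9, -0.4]
opening: 86.8
```

Request:
play_rows:
  targets:
    - [[-0.011,0.056,-0.04],[0,0,0],0.087]
    - [[-0.011,0.056,-0.04],[0,0,0],0.087]
    - [[-0.011,0.056,-0.04],[0,0,0],0.087]
    - [[-0.011,0.056,-0.04],[0,0,0],0.087]
    - [[-0.011,0.056,-0.04],[0,0,0],0.087]

```text
time: 2.53
position: [502.6, 216.5, 160.1]
tool_rot: [179.9, 0.1, 19.5]
ft_force: [-0.2, -0.5, 0.3]
opening: 87.1
```

```bash
python3 - <<'E'
from h import *
wgrab('w2')
E
```

```text
2.5333 [502.59651423 216.54393584 160.1454607 ] [1.79885896e+02 6.11342517e-02 1.95222712e+01] [   8.2   11.4  -38.2  101.4    7.6   69.8 -102.6] 87.09139513835437 [-0.17387807 -0.48408837  0.32565399]
```

View pics/w2.png

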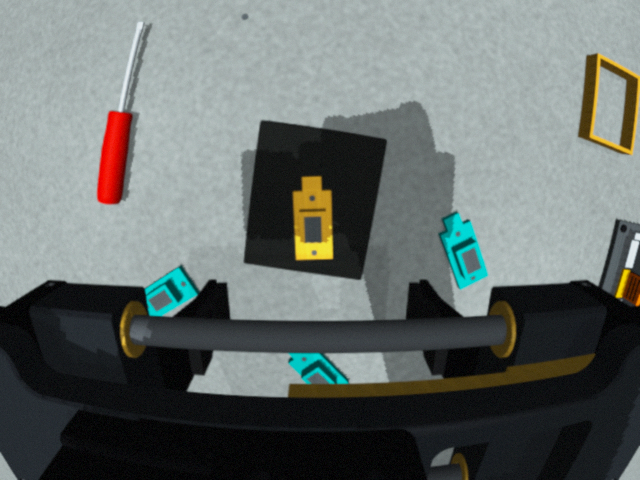

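```bash
cat >> h.py <<'E'
def cover(g,roi,z,a0):
    x0,y0,x1,y1=roi; im=g['img'].astype(int); m=np.zeros(im.shape[:2],np.uint8)
    m[y0:y1,x0:x1]=((im[...,0]-im[...,2])>50)[y0:y1,x0:x1]
    m=cv2.morphologyEx(m,cv2.MORPH_CLOSE,np.ones((3,3)))
    n,l,s,c=cv2.connectedComponentsWithStats(m); i=1+np.argmax(s[1:,4]); m=(l==i).astype(np.uint8)
    ct=max(cv2.findContours(m,cv2.RETR_EXTERNAL,cv2.CHAIN_APPROX_NONE)[0],key=len).reshape(-1,2).astype(float)
    P=wonz(g,ct,z)[:,:2]; a,X0,X1,yr,yl,e,n,sl=lineyaw(P,a0)
    print('yaw',a,sl,'len',X1-X0,'wid',yl-yr,'back',e*(X0-.4+30)+n*(yl+yr)/2,'nose',e*(X1+.4-42)+n*(yl+yr)/2)
    return m,P
E
python3 - <<'E'
from h import *
g=load('w2'); crop(g,270,160,360,275,6,'w2c')
m,P=cover(g,(280,165,345,270),12,19)
E
```

```text
yaw 21.41542973468517 [-0.65225795  0.65225794] len 73.9087267202159 wid 32.610267059146814 back [504.50921655 220.32128256] nose [507.03092606 221.31031319]
```

View pics/w2c.png

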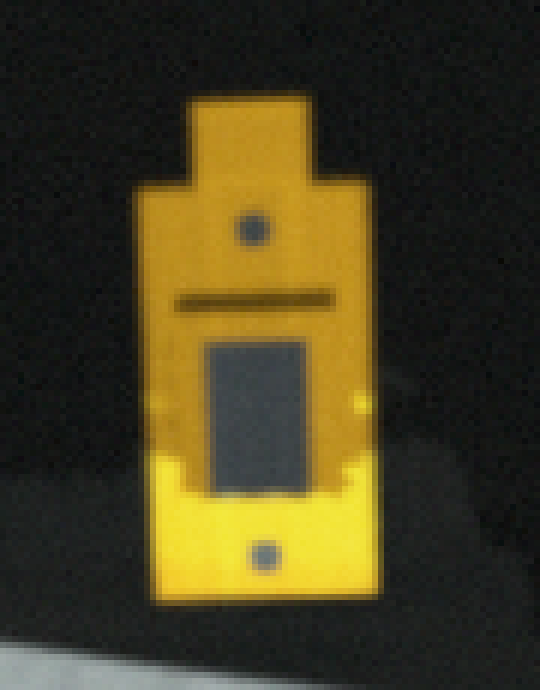

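Request:
play_rows:
  targets:
    - [[0.0024,0.0042,-0.04],[0,0,0.031],0.06]
    - [[0.0024,0.0042,-0.08],[0,0,0.031],0.06]
    - [[0.0024,0.0042,-0.11],[0,0,0.031],0.06]
    - [[0.0024,0.0042,-0.12],[0,0,0.031],0.06]
    - [[0.0024,0.0042,-0.12],[0,0,0.031],0.06]
    - [[0.0024,0.0042,-0.12],[0,0,0.031],0.06]

```text
time: 3.08
position: [506.7, 219.9, 41.7]
tool_rot: [179.9, -0.1, 21.1]
ft_force: [0.9, 0.6, 0.0]
opening: 61.6
```

```bash
python3 - <<'E'
from h import *
wgrab('w3')
g=grab_frame('side'); crop(g,230,270,330,370,6,'s3')
E
```

```text
3.0833 [506.68631825 219.92780272  41.69811706] [ 1.79880334e+02 -5.82152396e-02  2.11405976e+01] [   5.5   19.8  -36.6  107.3   14.    57.3 -106. ] 61.5615320403591 [9.09287604e-01 5.66085260e-01 6.13652641e-04]
```

View pics/w3.png

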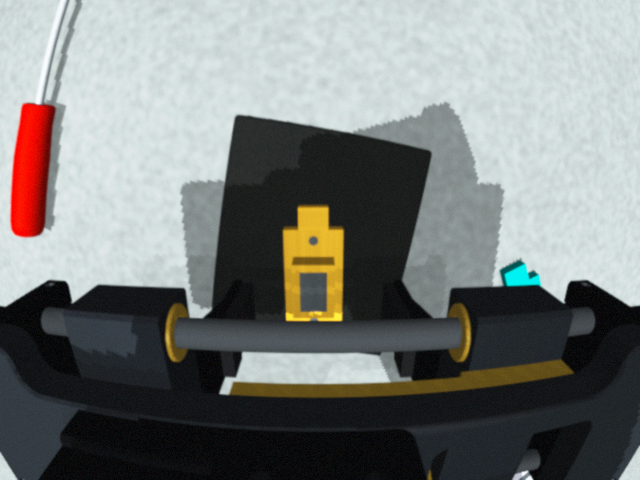

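View pics/s3.png

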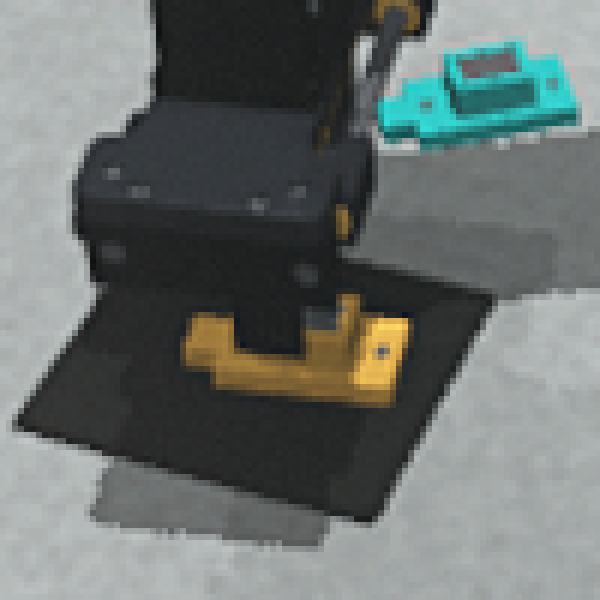

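```bash
python3 - <<'E'
from h import *
g=load('w3'); crop(g,230,195,400,330,4,'w3c')
y=np.radians(g['T'][1][2]); e=np.array([np.cos(y),np.sin(y)]); n=np.array([-e[1],e[0]])
def loc(uv,z):
    P=wonz(g,uv,z)[:,:2]-g['T'][0][:2]; return np.c_[P@e,P@n].round(2)
print('shoulder',loc([(283.3,228),(343.5,228)],12)); print('nose tip',loc([(298,207),(328,207)],12))
print('back',loc([(286,320),(344,320)],12))
print('tips',loc([(252,281),(384,281)],41.7))
E
```

```text
shoulder [[ 30.4   17.39]
 [ 30.34 -14.84]]
nose tip [[41.77  9.35]
 [41.73 -6.48]]
back [[-24.53  17.5 ]
 [-24.57 -16.32]]
tips [[ 11.54  30.4 ]
 [ 11.41 -32.59]]
```

View pics/w3c.png

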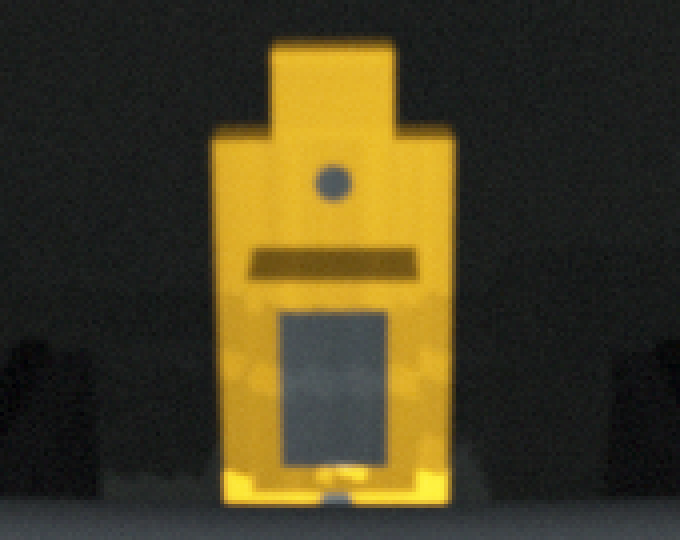

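Request:
play_rows:
  targets:
    - [[-0.0011,0.0021,-0.015],[0,0,0.01],0.05]
    - [[-0.0011,0.0021,-0.027],[0,0,0.01],0.045]
    - [[-0.0011,0.0021,-0.0275],[0,0,0.01],0.04]
    - [[-0.0011,0.0021,-0.0275],[0,0,0.01],0.035]
    - [[-0.0011,0.0021,-0.0275],[0,0,0.01],0.03]
  newtons: 25

```text
time: 3.6
position: [506.8, 223.2, 16.2]
tool_rot: [179.9, -0.3, 21.8]
ft_force: [0.2, -0.0, 0.6]
opening: 35.6
```

Request:
play_rows:
  targets:
    - [[-0.0012,-0.001,-0.002],[0,0,0],0.03]
    - [[-0.0012,-0.001,-0.002],[0,0,0],0.02]
    - [[-0.0012,-0.001,-0.002],[0,0,0],0.01]
    - [[-0.0012,-0.001,-0.002],[0,0,0],0.01]
    - [[-0.0012,-0.001,-0.002],[0,0,0],0.01]
    - [[-0.0012,-0.001,-0.002],[0,0,0],0.01]
    - [[-0.0012,-0.001,-0.002],[0,0,0],0.01]
  newtons: 25

```text
time: 4.18
position: [505.8, 222.2, 14.4]
tool_rot: [179.8, -0.3, 21.8]
ft_force: [-1.0, -0.2, 3.1]
opening: 22.0
```

```bash
python3 - <<'E'
from h import *
g=wgrab('w4');crop(g,200,195,440,330,3,'w4c')
E
```

```text
4.1833 [505.77928124 222.15127517  14.42828505] [179.84903576  -0.282861    21.75557947] [   4.5   21.9  -36.   108.6   15.9   54.2 -107.1] 21.957630921025018 [-1.0385216  -0.21992975  3.06415398]
```

View pics/w4c.png

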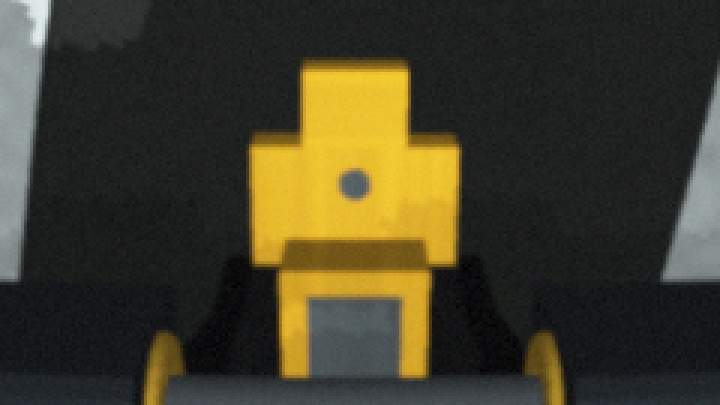

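```bash
cat >> h.py <<'E'
def local(g,uv,z):
    y=np.radians(g['T'][1][2]); e=np.array([np.cos(y),np.sin(y)]); n=np.array([-e[1],e[0]])
    P=wonz(g,uv,z)[:,:2]-g['T'][0][:2]; return np.c_[P@e,P@n].round(2)
E
python3 - <<'E'
from h import *
g=load('w4')
print(local(g,[(283.3,243.5),(353,243.5)],12),local(g,[(300.7,218),(336,218)],12),local(g,[(283.8,282),(352.5,282)],12),local(g,[(318,256.5)],12))
E
```

```text
[[ 29.38  15.03]
 [ 29.32 -17.42]] [[41.43  6.77]
 [41.41 -9.35]] [[ 10.18  15.34]
 [ 10.1  -17.71]] [[23.02 -1.11]]
```

Request:
play_rows:
  targets:
    - [[0,0,0.03],[0,0,0],0.01]
    - [[0,0,0.07],[0,0,0],0.01]
    - [[0,-0.02,0.1],[0,0,-0.05],0.01]
    - [[0,-0.06,0.11],[0,0,-0.131],0.01]
    - [[0,-0.1,0.11],[0,0,-0.131],0.01]
    - [[0,-0.14,0.11],[0,0,-0.131],0.01]
    - [[0,-0.18,0.11],[0,0,-0.131],0.01]
    - [[0,-0.22,0.11],[0,0,-0.131],0.01]
  newtons: 25

```text
time: 4.9
position: [505.2, 0.4, 124.4]
tool_rot: [179.8, -0.3, 14.3]
ft_force: [0.7, -0.2, -1.0]
opening: 21.6
```

Request:
play_rows:
  targets:
    - [[0.001,-0.04,0],[0,0,0],0.01]
    - [[0.001,-0.08,0],[0,0,0],0.01]
    - [[0.001,-0.12,0],[0,0,0],0.01]
    - [[0.001,-0.16,-0.01],[0,0,0],0.01]
    - [[0.001,-0.185,-0.02],[0,0,0],0.01]
    - [[0.001,-0.185,-0.02],[0,0,0],0.01]
    - [[0.001,-0.185,-0.02],[0,0,0],0.01]
  newtons: 25

```text
time: 5.48
position: [505.0, -186.0, 103.0]
tool_rot: [179.9, -0.2, 14.0]
ft_force: [-0.1, 0.6, -1.2]
opening: 21.5
```

```bash
python3 - <<'E'
from h import *
g=wgrab('w5')
E
```

```text
5.4833 [ 504.96899356 -186.02446453  102.97696751] [179.94004356  -0.18949822  14.03850765] [ 36.3  11.2 -20.7 106.9   4.4  62.4 -62.1] 21.531880891035104 [-0.0522202   0.61239762 -1.15844903]
```

View pics/w5.png

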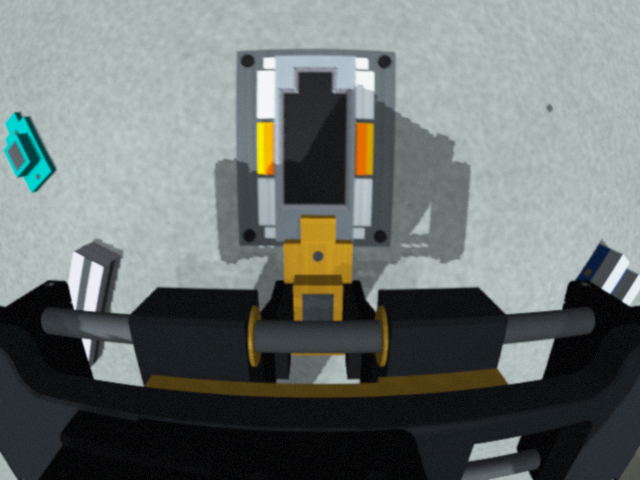

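```bash
python3 - <<'E'
from h import *
g=load('w5'); crop(g,250,45,385,250,4,'w5c')
m,P=pocket(g,(265,55,365,210),54,th=75)
a,x0,x1,yr,yl,e,n,sl=lineyaw(P,14)
print(m.sum(),a,sl,x1-x0,yl-yr)
print('back',e*(x0-.3+31.5)+n*(yl+yr)/2,'nose',e*(x1+.3-43.5)+n*(yl+yr)/2)
cv2.imwrite('pics/m.png',m*255)
E
```

```text
7523 13.447503352909202 [-0.07019256  0.07019256] 75.76365652129397 34.88712807198834
back [ 574.27795748 -167.8176834 ] nose [ 575.60422718 -167.50055916]
```

View pics/w5c.png

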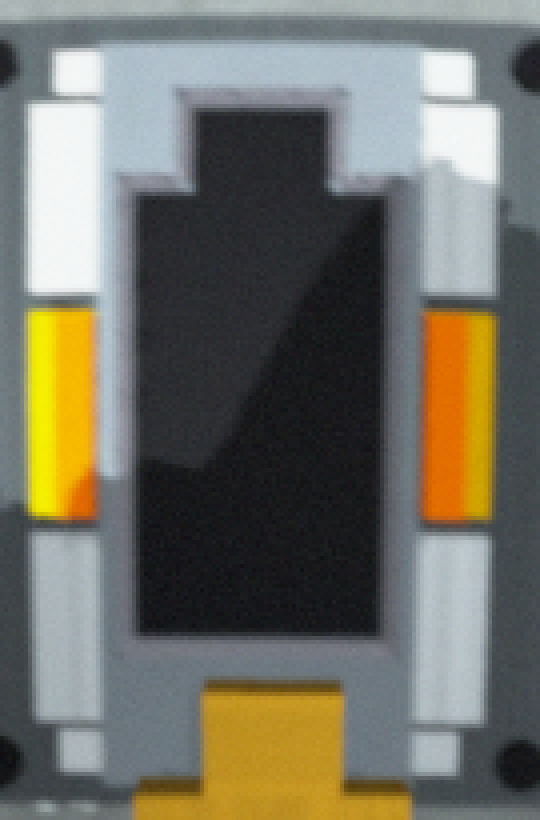

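Request:
play_rows:
  targets:
    - [[0.035,0.01,0],[0,0,-0.01],0.01]
    - [[0.069,0.0195,0],[0,0,-0.01],0.01]
    - [[0.0699,0.0198,-0.01],[0,0,-0.01],0.01]
    - [[0.0699,0.0198,-0.022],[0,0,-0.01],0.01]
    - [[0.0699,0.0198,-0.022],[0,0,-0.01],0.01]
    - [[0.0699,0.0198,-0.022],[0,0,-0.01],0.01]
  newtons: 25

```text
time: 6.03
position: [574.0, -163.4, 80.4]
tool_rot: [-180.0, -0.1, 13.7]
ft_force: [-0.4, -0.3, -1.5]
opening: 21.8
```

```bash
python3 - <<'E'
from h import *
g=wgrab('w6');crop(g,240,170,400,320,5,'w6c')
s=grab_frame('side');crop(s,290,170,400,260,7,'s6')
E
```

```text
6.0333 [ 574.02541995 -163.41140054   80.39973036] [-1.79983833e+02 -8.97821718e-02  1.37127041e+01] [ 31.4  19.6 -21.5  99.8   7.9  62.1 -68.9] 21.768642592850966 [-0.43704059 -0.3338033  -1.5249436 ]
```

View pics/w6c.png

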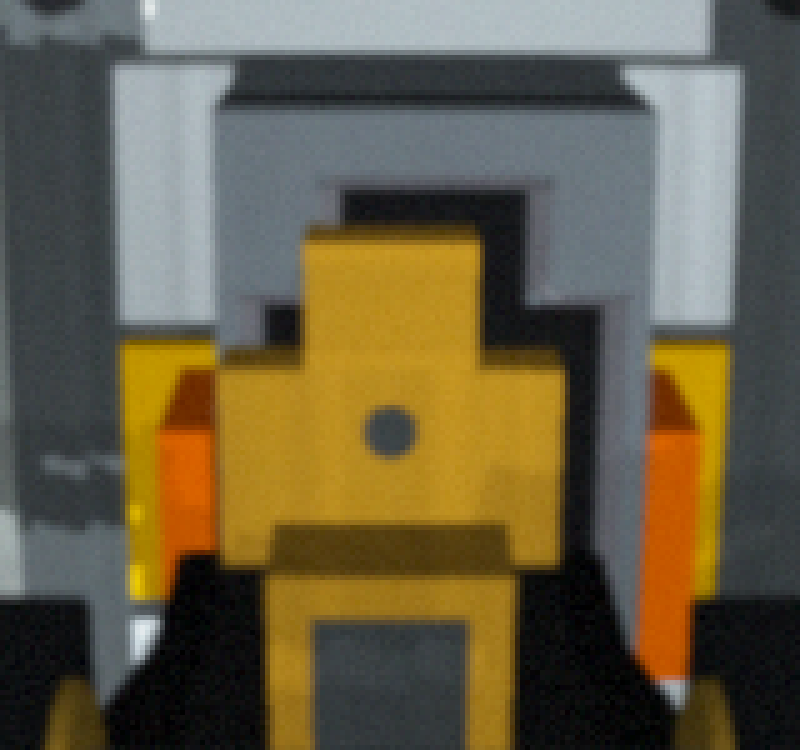

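View pics/s6.png

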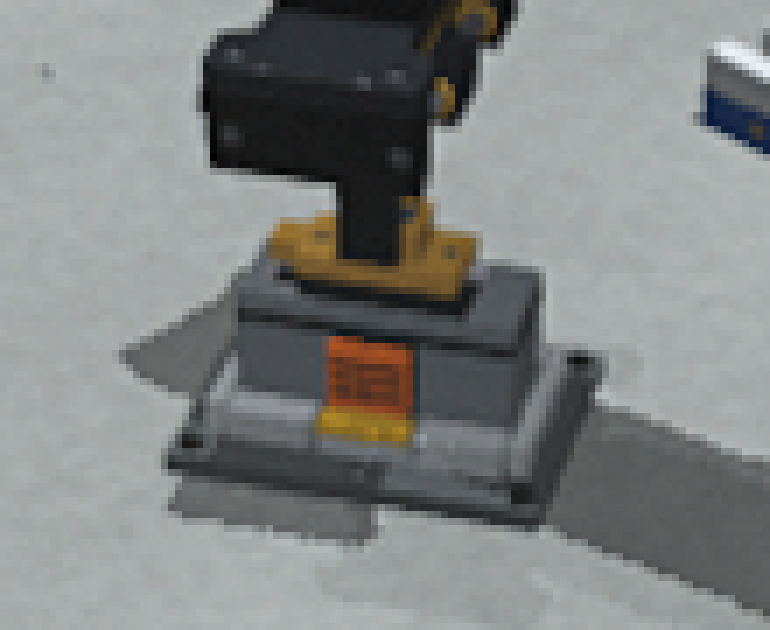

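```bash
python3 - <<'E'
from h import *
g=load('w6')
print('nose',local(g,[(300.6,218),(336.2,218)],78),'sh',local(g,[(283.5,243),(353,243)],78))
print('notch',local(g,[(308.2,215),(345.4,215),(326.8,207.8)],54))
print('tray',local(g,[(283.6,195),(370.4,195),(283.2,230),(369.7,230)],62))
print('shoulder floor',local(g,[(292.8,231.5),(360,231.5)],54))
E
```

```text
nose [[41.57  7.06]
 [41.55 -9.18]] sh [[ 29.74  15.17]
 [ 29.71 -17.15]]
notch [[ 38.21   4.2 ]
 [ 38.22 -15.2 ]
 [ 42.01  -5.47]]
tray [[ 49.95  16.11]
 [ 50.01 -26.92]
 [ 32.12  16.69]
 [ 32.11 -27.1 ]]
shoulder floor [[ 29.38  12.39]
 [ 29.36 -23.1 ]]
```

Request:
play_rows:
  targets:
    - [[-0.0002,-0.0044,0],[0,0,0],0.01]
    - [[-0.0002,-0.0044,-0.004],[0,0,0],0.01]
    - [[-0.0002,-0.0044,-0.004],[0,0,0],0.01]
    - [[-0.0002,-0.0044,-0.004],[0,0,0],0.01]
  newtons: 25

```text
time: 6.47
position: [574.5, -169.2, 77.8]
tool_rot: [179.9, -0.2, 13.6]
ft_force: [0.4, 0.4, -1.4]
opening: 21.5
```

```bash
python3 - <<'E'
from h import *
g=wgrab('w7');crop(g,240,170,400,320,5,'w7c')
E
```

```text
6.4667 [ 574.54123055 -169.2454379    77.8454087 ] [179.91515332  -0.22681319  13.58912295] [ 31.8  19.8 -21.3  99.8   8.   61.7 -68.6] 21.526021990675048 [ 0.36270611  0.41171463 -1.43981309]
```

View pics/w7c.png

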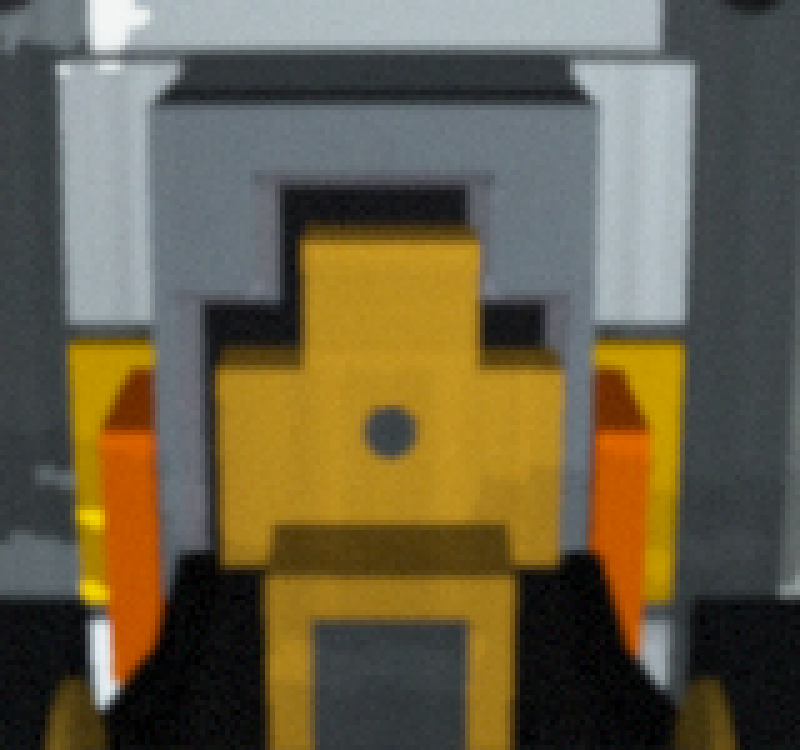

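```bash
python3 - <<'E'
from h import *
g=load('w7')
print(state()['position'],state()['joint_vel'].round(2))
c=lambda *p:[(240+a/5,170+b/5) for a,b in p]
zt=g['T'][0][2]-2.4
print('nose',local(g,c((302,240),(481,240)),zt),'sh',local(g,c((217,367),(563,367)),zt))
print('notch',local(g,c((281,220),(469,220),(380,186)),54))
print('tray',local(g,c((153,120),(596,120),(156,300),(594,300)),62))
print('shoulder floor',local(g,c((206,304),(545,304)),54))
E
```

```text
[ 574.73658203 -169.04632563   77.93570816] [-0.23  0.01 -0.18 -0.12  0.03 -0.02  0.02]
nose [[41.56  7.15]
 [41.54 -9.19]] sh [[ 29.55  15.22]
 [ 29.5  -16.98]]
notch [[39.31 10.27]
 [39.27 -9.06]
 [42.83  0.08]]
tray [[ 50.91  22.25]
 [ 50.83 -21.06]
 [ 32.79  22.45]
 [ 32.72 -21.27]]
shoulder floor [[ 30.44  18.23]
 [ 30.39 -17.07]]
```

Request:
play_rows:
  targets:
    - [[-0.0008,0.0013,0],[0,0,0],0.01]
    - [[-0.0008,0.0013,0],[0,0,0],0.01]
    - [[-0.0008,0.0013,0],[0,0,0],0.01]
    - [[-0.0008,0.0013,-0.002],[0,0,0],0.01]
    - [[-0.0008,0.0013,-0.002],[0,0,0],0.01]
    - [[-0.0008,0.0013,-0.002],[0,0,0],0.01]
  newtons: 25

```text
time: 7.02
position: [573.8, -167.7, 75.7]
tool_rot: [179.9, -0.2, 13.6]
ft_force: [0.6, 0.0, -1.2]
opening: 21.9
```

```bash
python3 - <<'E'
from h import *
g=wgrab('w8');crop(g,240,170,400,320,5,'w8c')
E
```

```text
7.0167 [ 573.79128594 -167.67010087   75.70343849] [179.92804365  -0.22006705  13.61342423] [ 31.7  19.9 -21.3 100.    8.1  61.4 -68.7] 21.898998509779403 [ 0.59055121  0.02627926 -1.24951906]
```

View pics/w8c.png

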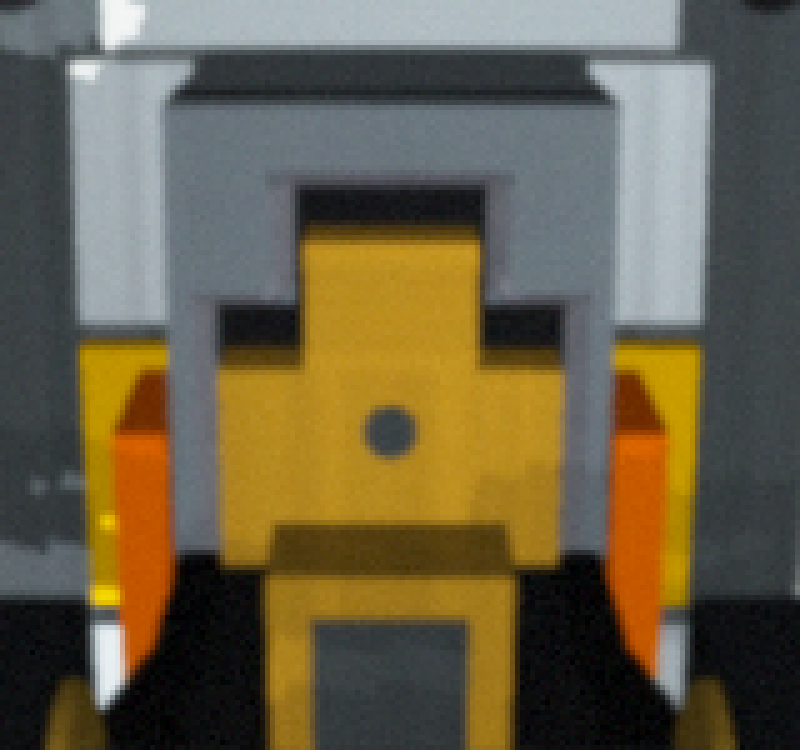

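```bash
python3 - <<'E'
from h import *
g=load('w8')
c=lambda *p:[(240+a/5,170+b/5) for a,b in p]
zt=g['T'][0][2]-2.4
print('nose',local(g,c((302,240),(481,240)),zt),'sh',local(g,c((217,367),(563,367)),zt))
print('notch',local(g,c((298,220),(485,220),(391,186)),54))
print('tray',local(g,c((168,120),(616,120),(171,300),(612,300)),62))
print('shoulder floor',local(g,c((219,306),(564,306)),54))
E
```

```text
nose [[41.56  7.15]
 [41.54 -9.19]] sh [[ 29.55  15.22]
 [ 29.5  -16.98]]
notch [[ 39.71   8.42]
 [ 39.69 -10.59]
 [ 43.19  -1.03]]
tray [[ 51.18  20.52]
 [ 51.14 -22.76]
 [ 33.29  20.68]
 [ 33.23 -22.81]]
shoulder floor [[ 30.74  16.68]
 [ 30.69 -18.85]]
```

Request:
play_rows:
  targets:
    - [[0,0,-0.002],[0,0,0],0.01]
    - [[0,0,-0.004],[0,0,0],0.01]
    - [[0,0,-0.006],[0,0,0],0.01]
    - [[0,0,-0.007],[0,0,0],0.01]
    - [[0,0,-0.008],[0,0,0],0.01]
    - [[0,0,-0.009],[0,0,0],0.01]
    - [[0,0,-0.009],[0,0,0],0.01]
  newtons: 25

```text
time: 7.65
position: [573.8, -167.7, 66.6]
tool_rot: [179.9, -0.2, 13.6]
ft_force: [0.3, 1.8, -1.1]
opening: 21.5
```

Clean descent so far; going home gently.

Request:
play_rows:
  targets:
    - [[0,0,-0.001],[0,0,0],0.01]
    - [[0,0,-0.002],[0,0,0],0.01]
    - [[0,0,-0.0025],[0,0,0],0.01]
    - [[0,0,-0.0025],[0,0,0],0.01]
  newtons: 25

```text
time: 7.98
position: [573.8, -167.7, 64.4]
tool_rot: [179.9, -0.2, 13.6]
ft_force: [-1.7, 0.9, 2.1]
opening: 21.9
```

```bash
python3 - <<'E'
from h import *
g=wgrab('w9');crop(g,240,170,400,320,5,'w9c')
E
```

```text
7.9833 [ 573.77595724 -167.68177766   64.43138328] [179.92632073  -0.2115713   13.61414635] [ 31.5  20.6 -21.2 100.5   8.4  60.2 -69. ] 21.90242928422677 [-1.65283942  0.85343663  2.10329868]
```

View pics/w9c.png

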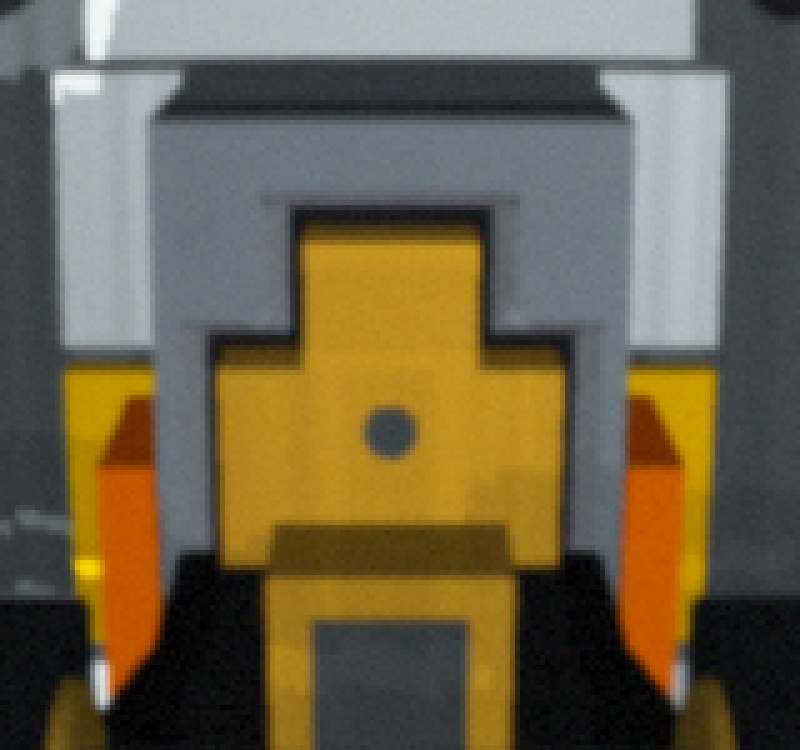

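Request:
play_rows:
  targets:
    - [[0,0,0],[0,0,0],0.03]
    - [[0,0,0],[0,0,0],0.045]
    - [[0,0,0],[0,0,0],0.05]
    - [[0,0,0.002],[0,0,0],0.06]
    - [[0,0,0.02],[0,0,0],0.07]
    - [[0,0,0.05],[0,0,0],0.087]
    - [[0,0,0.06],[0,0,0],0.087]
    - [[0,0,0.06],[0,0,0],0.087]

```text
time: 8.7
position: [576.3, -168.2, 128.0]
tool_rot: [179.7, -0.5, 13.6]
ft_force: [1.0, 0.1, -0.0]
opening: 67.3
```

```bash
python3 - <<'E'
from h import *
g=wgrab('w10');crop(g,220,170,420,320,4,'w10c')
E
```

```text
8.7 [ 576.25757586 -168.22381688  127.95372716] [179.72285598  -0.54138318  13.61076524] [ 32.1  16.9 -21.8  97.2   6.8  66.5 -67.8] 67.29837810935258 [ 1.02776888  0.06597186 -0.00882148]
```

View pics/w10c.png

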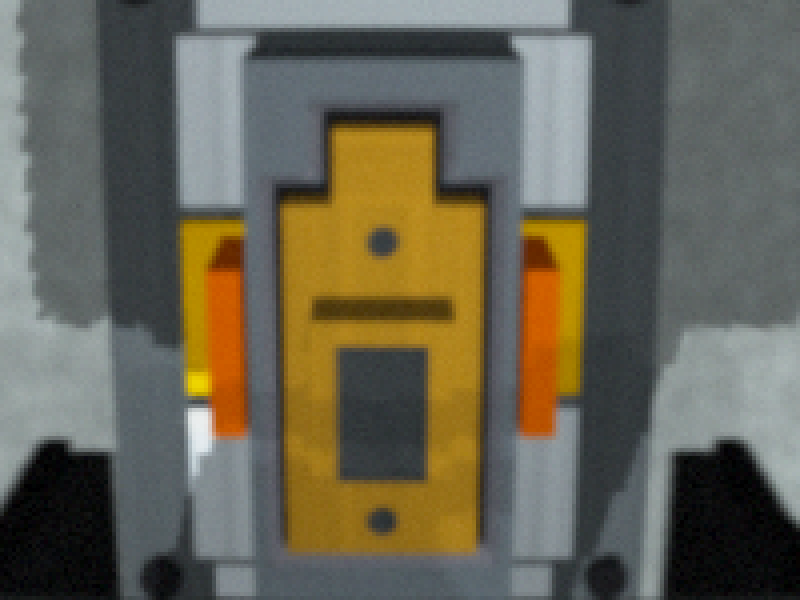

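Request:
play_rows:
  targets:
    - [[-0.0025,0.0005,0],[0.002,0.008,0],0.087]
    - [[-0.0025,0.0005,0],[0.002,0.008,0],0.087]
    - [[-0.0025,0.0005,-0.02],[0.002,0.008,0],0.087]
    - [[-0.0025,0.0005,-0.04],[0.002,0.008,0],0.087]
    - [[-0.0025,0.0005,-0.05],[0.002,0.008,0],0.087]
    - [[-0.0025,0.0005,-0.05],[0.002,0.008,0],0.087]
    - [[-0.0025,0.0005,-0.05],[0.002,0.008,0],0.087]

```text
time: 9.33
position: [571.6, -167.2, 74.7]
tool_rot: [-179.9, 0.2, 13.6]
ft_force: [-0.9, -0.5, 0.4]
opening: 87.2
```

```bash
python3 - <<'E'
from h import *
g=wgrab('w11');crop(g,180,170,460,380,2.8,'w11c')
E
```

```text
9.3333 [ 571.60441821 -167.19114055   74.73351181] [-1.79876637e+02  1.61977110e-01  1.36138335e+01] [ 31.7  20.  -21.3 100.    8.1  61.7 -68.7] 87.22356172490488 [-0.91182985 -0.46834022  0.41266437]
```

View pics/w11c.png

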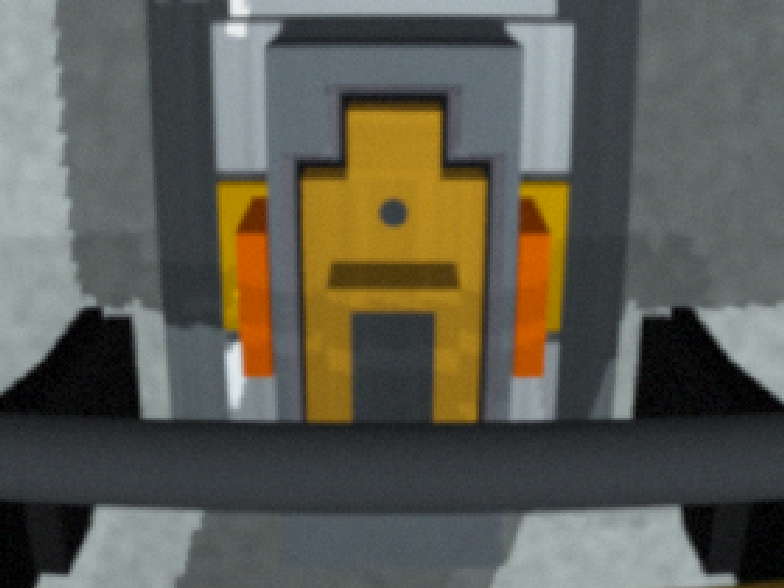

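Request:
play_rows:
  targets:
    - [[0.002,-0.0006,0],[-0.001,-0.003,0],0.087]
    - [[0.002,-0.0006,-0.015],[-0.001,-0.003,0],0.087]
    - [[0.002,-0.0006,-0.03],[-0.001,-0.003,0],0.087]
    - [[0.002,-0.0006,-0.042],[-0.001,-0.003,0],0.087]
    - [[0.002,-0.0006,-0.049],[-0.001,-0.003,0],0.087]
    - [[0.002,-0.0006,-0.05],[-0.001,-0.003,0],0.087]
    - [[0.002,-0.0006,-0.05],[-0.001,-0.003,0],0.087]

```text
time: 9.97
position: [574.5, -168.0, 25.8]
tool_rot: [180.0, -0.1, 13.6]
ft_force: [0.2, -0.3, -0.3]
opening: 86.9
```

```bash
python3 - <<'E'
from h import *
g=wgrab('w12');crop(g,180,170,460,380,2.8,'w12c')
s=grab_frame('side');crop(s,290,170,400,260,7,'s12')
E
```

```text
9.9667 [ 574.54616766 -167.96774681   25.80179237] [ 1.79973493e+02 -9.06838473e-02  1.36124479e+01] [ 31.   23.4 -20.7 101.9   9.7  56.4 -69.9] 86.85818234433003 [ 0.24093977 -0.25241066 -0.27647297]
```

View pics/w12c.png

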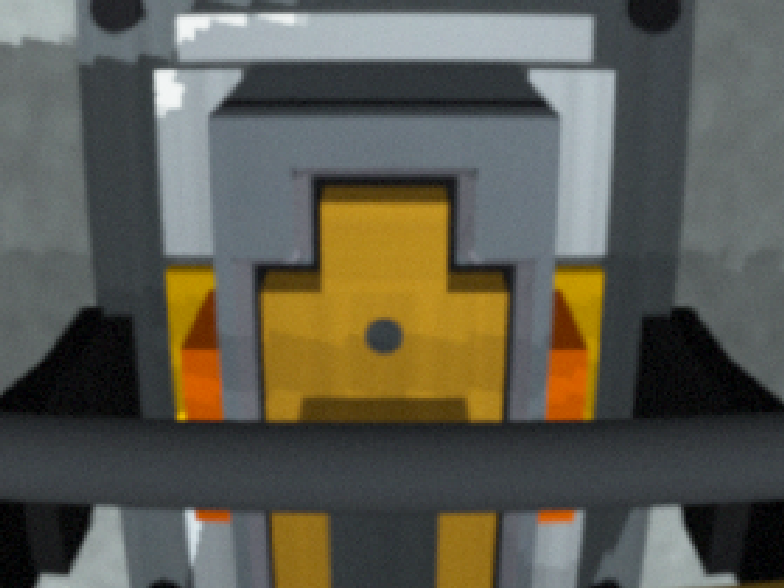

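View pics/s12.png

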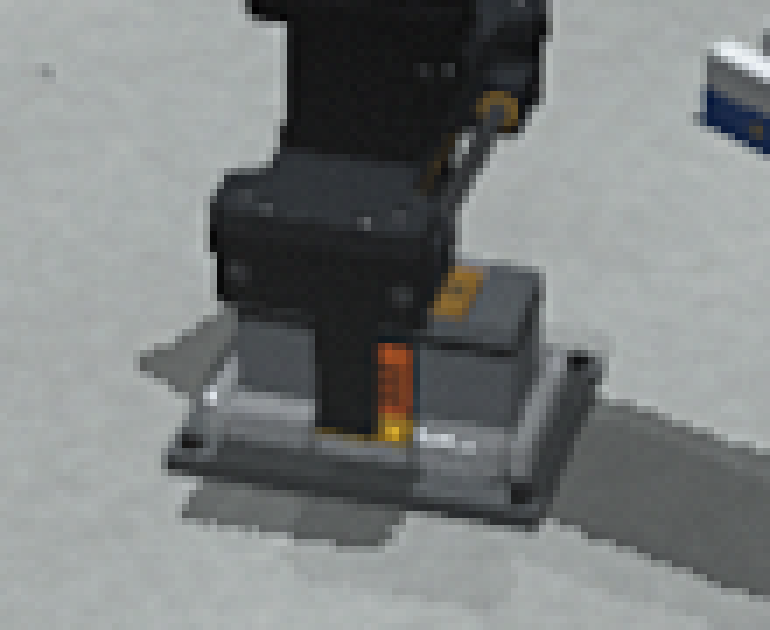

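Request:
play_rows:
  targets:
    - [[0,0,0],[0,0,0],0.07]
    - [[0,0,0],[0,0,0],0.06]
    - [[0,0,0],[0,0,0],0.055]
    - [[0,0,0],[0,0,0],0.05]
    - [[0,0,0],[0,0,0],0.045]
    - [[0,0,0],[0,0,0],0.04]
    - [[0,0,0],[0,0,0],0.04]
    - [[0,0,0],[0,0,0],0.04]
  newtons: 40

```text
time: 10.73
position: [575.3, -167.7, 27.3]
tool_rot: [179.9, -0.2, 13.6]
ft_force: [-1.4, 1.5, 4.2]
opening: 46.6
```

Request:
play_rows:
  targets:
    - [[0,0,0],[0,0,0],0.04]
    - [[0,0,0],[0,0,0],0.04]
    - [[0,0,0],[0,0,0],0.04]
  newtons: 40

```text
time: 10.98
position: [575.3, -167.8, 27.3]
tool_rot: [179.9, -0.2, 13.6]
ft_force: [-0.6, -0.2, 1.6]
opening: 46.5
```

```bash
python3 - <<'E'
from h import *
g=wgrab('w13');crop(g,180,170,460,380,2.8,'w13c')
E
```

```text
10.9833 [ 575.34804987 -167.77803424   27.30731512] [ 1.79935497e+02 -1.75041798e-01  1.36237270e+01] [ 31.   23.3 -20.8 101.8   9.6  56.5 -69.9] 46.49778955668434 [-0.63691053 -0.18705537  1.56905043]
```

View pics/w13c.png

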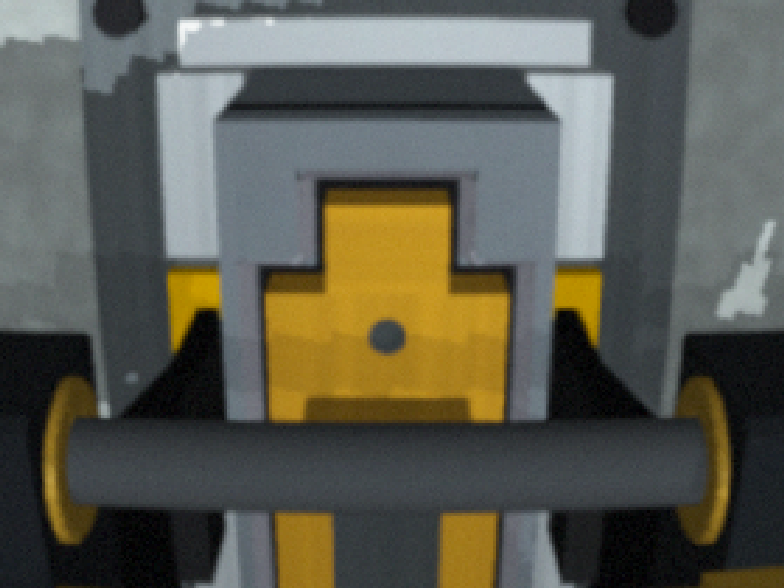

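Request:
play_rows:
  targets:
    - [[0,0,0.003],[0,0,0],0.04]
    - [[0,0,0.006],[0,0,0],0.04]
    - [[0,0,0.01],[0,0,0],0.04]
    - [[0,0,0.015],[0,0,0],0.04]
    - [[0,0,0.02],[0,0,0],0.04]
    - [[0,0,0.025],[0,0,0],0.04]
    - [[0,0,0.03],[0,0,0],0.04]
    - [[0,0,0.03],[0,0,0],0.04]
  newtons: 40

```text
time: 11.7
position: [576.3, -168.0, 58.8]
tool_rot: [179.9, -0.3, 13.6]
ft_force: [-0.5, 0.3, -4.1]
opening: 46.4
```

```bash
python3 - <<'E'
from h import *
s=grab_frame('side');crop(s,290,150,400,260,6,'s14')
E
```

```text
(no output)
```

View pics/s14.png

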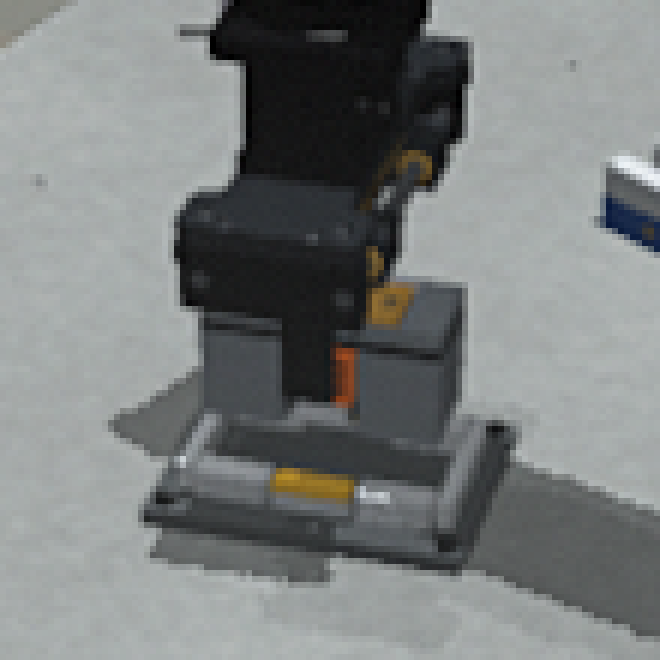

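Cassette has left the dock (lip at (315,487) in the crop, cassette clear above), force change ≈ 5 N matches the loaded weight. Continuing up.

Request:
play_rows:
  targets:
    - [[0,0,0.01],[0,0,0],0.04]
    - [[0,0,0.025],[0,0,0],0.04]
    - [[0,0,0.04],[0,0,0],0.04]
    - [[0,0,0.055],[0,0,0],0.04]
    - [[0,0,0.065],[0,0,0],0.04]
    - [[0,0,0.07],[0,0,0],0.04]
    - [[0,0,0.07],[0,0,0],0.04]
    - [[0,0,0.07],[0,0,0],0.04]
  newtons: 40

```text
time: 12.42
position: [575.7, -167.9, 128.0]
tool_rot: [179.9, -0.2, 13.6]
ft_force: [0.3, 0.2, -4.1]
opening: 46.4
```

Request:
play_rows:
  targets:
    - [[0,0,0],[0,0,0],0.04]
    - [[0,0,0],[0,0,0],0.04]
    - [[0,0,0],[0,0,0],0.04]
    - [[0,0,0],[0,0,0],0.04]
    - [[0,0,0],[0,0,0],0.04]
    - [[0,0,0],[0,0,0],0.04]
  newtons: 40

```text
time: 12.92
position: [575.7, -167.9, 127.8]
tool_rot: [179.9, -0.2, 13.6]
ft_force: [0.5, -0.8, -4.5]
opening: 46.4
```

```bash
python3 - <<'E'
from h import *
g=wgrab('w15');crop(g,180,170,460,380,2.8,'w15c')
s=grab_frame('side');save(s,'s15'); crop(s,290,110,400,250,5,'s15c'); c=grab_frame('scene'); save(c,'c15')
E
```

```text
12.9167 [ 575.6792919  -167.87718518  127.8003042 ] [179.90017173  -0.22142746  13.62126026] [ 32.1  17.1 -21.8  97.    6.8  67.  -67.8] 46.36301133692055 [ 0.51767573 -0.77553058 -4.4937558 ]
```

View pics/w15c.png

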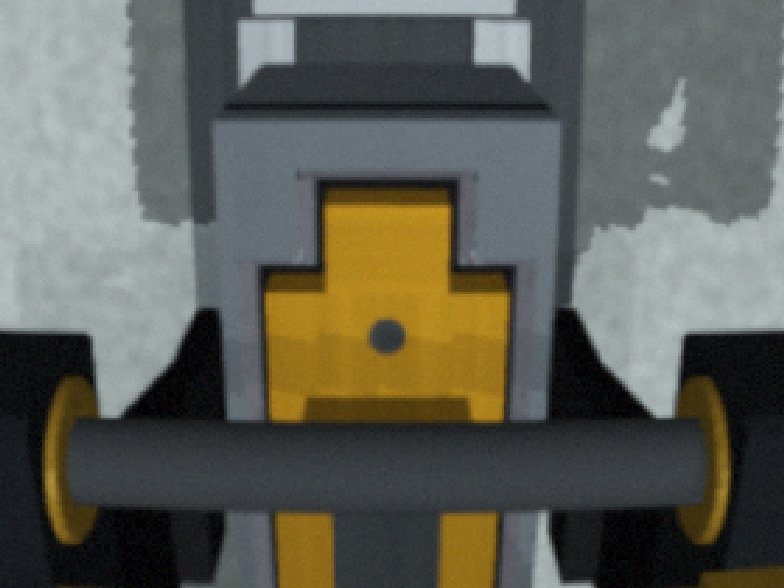

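View pics/s15c.png

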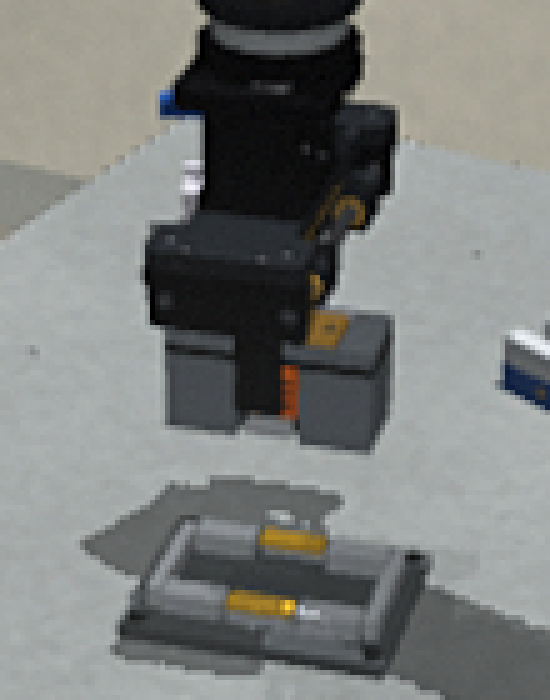

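View pics/c15.png

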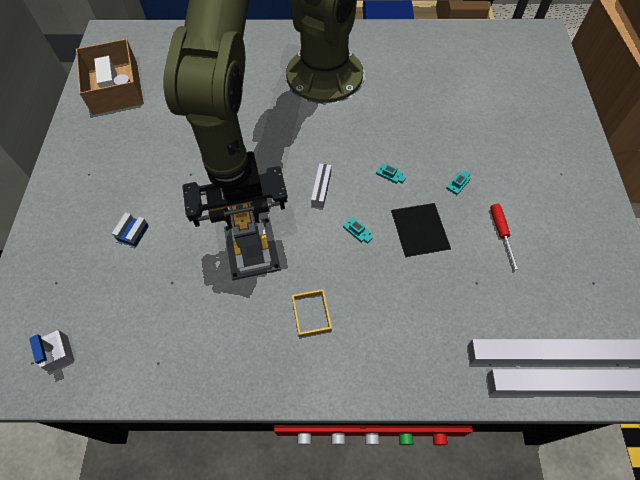

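Level, held still, cover home, bystanders where they were. Handing in.

```bash
python3 - <<'E'
from h import *
print(finish_job()); s=state(); print(s['time'],s['position'],s['opening'])
E
```

```text
the job is handed in; nothing more can be done
None
the job is handed in; nothing more can be done
```

I placed the brass cover in the cassette's pocket with its nose in the notch and let go. Then I pinched both orange catches, lifted the cassette straight out of the dock and handed the job in at about 13 s. No verdict came back.

**Last checks before hand-in:**
- **Pinch:** the finger opening read 46.4 mm under 40 N. The catches should be 48 mm apart fully in, so I take both as fully in. The 1.6 mm difference I put down to pad give or reading error; I did not measure the catches directly.
- **Lift:** the tool rose 100 mm from the pinch height and was holding steady. The wrist force changed by about 5–6 N from its pinched value, roughly the weight of the loaded cassette.
- **Level:** the tool was within about 0.3° of vertical, and the side view shows the cassette clear of the dock.
- **Cover:** in the wrist view it still sits evenly in the pocket and the notch.
- **Bystanders:** compared by eye in the scene view, they are where they started.

**What disagreed:** the scene and wrist cameras differed by about 4–5 mm sideways. The wrist camera read about 1 mm off sideways when checked against the gripped cover. The arm also overshot two fine moves by 1–3 mm. I corrected for these by lining up the cover and pocket in close wrist views before lowering it.

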